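# Close and lock the filter box cover

## Task

The extraction filter has been changed and the box's hinged cover still stands ajar. With a fingertip press the cover down until it is fully shut, then set the fingertip in the slot of the cover's round quarter-turn fastener and turn it clockwise, seen from above, all the way to its stop so that the cover is locked. Shut the cover before turning the fastener, do not lift the cover any further open, do not pick anything up, leave the things lying about where they are, and finish with the hand clear.

Things in the scene. Friction and masses are not known exactly. Their poses are not given: they have to be found in the camera images.
- filter_box: Grey filter box fixed to the bench, open-topped, 230 mm deep (x), 300 mm wide (y), 100 mm high, walls 5 mm; a black spigot of 56 mm diameter sticks out 50 mm from its +y side, axis 50 mm up. Origin: centre of its underside. +x points to its hinge side (away from the robot, give or take its yaw), z up. The shut cover's underside is at z = 100 mm, its upper face at 108 mm.
- cover (a joint): Angle of the white hinged cover in rad: 0 shut (flat, at its stop), growing as its near edge rises; starts at 0.2 to 0.45. A plate 230 by 300 by 8 mm, 0.6 kg; hinge axis along the box's y at box x = 115, z = 100 mm. The hinge is stiff: the cover stays where it is left; 1 to 3 N straight down near its free edge moves it.
- press_spot (a point): A bare spot on the cover's upper face near its free edge, 190 mm from the hinge, 105 mm to the box's +y from the middle, good for pressing. With the cover shut it is at box (-75, 105, 108) mm. Its axes are the cover's; they match the box's when shut.
- slot (a point): Middle of the slot's floor, on the axis of the fastener, a steel disc of 86 mm diameter in the middle of the cover's width, 160 mm from the hinge. Shut: at box (-45, 0, 112) mm. Slot 28 mm wide, 14 mm deep, right across the disc, its ends closed by a fixed aluminium collar (radii about 45 and 56 mm) as high as the slot's walls (126 mm when shut). y axis along the slot, z out of the cover.
- cam (a joint): Angle of the fastener in rad, growing clockwise seen from above: 0 open (slot along the box's y), 1.571 locked, at its stop (slot along the box's x). Starts at 0 to 0.2. Needs about 0.08 N m and stays where it is left. Locked, a tongue under the cover lies below a keeper on the box and the cover cannot rise; it passes the keeper only with the cover shut.
- tape_roll: Loose roll of paper masking tape lying flat, 90 mm diameter, 25 mm high, on the box's +y side; bystander. Origin: centre of underside.
- mixing_cup: Loose white plastic cup, 72 mm diameter, 85 mm high, near the box's free-edge corner; bystander. Origin: centre of underside.
- sanding_block: Loose cork sanding block 70 by 100 by 32 mm, in front of the box; bystander. Origin: centre of underside.
- paint_tin: Loose steel tin, 90 mm diameter, 105 mm high, on the box's -y side; bystander. Origin: centre of underside.
- spray_gun: Loose gravity spray gun lying on the bench with its white cup, about 150 by 220 by 75 mm; bystander.
- scraper: Loose 200 mm spatula lying flat on the bench; bystander.
- brush: Loose 200 mm brush lying flat on the bench; bystander.

How it is judged (in metres and radians):
On the way, in this order (a step that is already met when the one before it is completed fails the run):
1. the cover is pressed shut with the fastener still open (value of joint cover below 0.035 rad and value of joint cam below 0.5 rad), for 0.1 s.
2. the fastener is turned to its stop with the cover shut (value of joint cover below 0.035 rad and value of joint cam above 1.4 rad), for 0.2 s.
At the end, for the whole second after the job is handed in: The cover is shut (within 2 degrees), the fastener stands at its stop (within 10 degrees of the full quarter turn), both at rest, and no bystander has moved 30 mm or more (all of step 2 and velocity of joint each of cam, cover below 0.05 rad/s and distance of each of tape_roll, mixing_cup, sanding_block, paint_tin, spray_gun, scraper, brush from where it was at the start of the episode below 0.03 m); the robot touches nothing.
It fails at once if the fastener is turned while the cover is not shut (value of joint cam above 0.6 rad and value of joint cover above 0.08 rad).
It fails at once if the cover is lifted further open (value of joint cover above 0.6 rad).
It fails at once if a bystander is shoved 40 mm away or lifted (distance of any of tape_roll, mixing_cup, sanding_block, paint_tin, spray_gun, scraper, brush from where it was at the start of the episode above 0.04 m).
It also fails if it takes over 48 s, if anything falls off the work surface, if the arm or the gripper's body presses on something with over 40 N, if the wrist force passes 120 N, or if a joint passes its speed limit or range.

## Robot

A 6-joint arm with a two-finger parallel gripper is mounted at the origin on the work surface. World frame = base frame: x ahead of the robot, y to its left, z up, the work surface at z = 0. Lengths are in mm, angles in degrees, forces in N, time in s.
With the tool pointing down it reaches from about 350 to 850 mm from the base axis. Payload 8.1 kg.
Tool frame: the origin (TCP) lies midway between the tips of the shut fingers; the grasp point (between the pads) lies 19 mm behind it; z points along the fingers, y is the direction in which the jaws open and shut (so a half turn about z gives the same grasp; the last joint's range is limited). The gripper opens to 85 mm and grips with 20 to 120 N. Pads are 22 mm wide; open, the fingers measure 114 mm over their backs; the gripper's body (76 mm by 85 mm) begins 54 mm behind the grasp point. The pads swing forward as they close: fully open they stand 13 mm farther back than shut.
Start: joints at [63.919, 7.471, 85.268, -0, 87.261, -4.893], TCP at [216.836, 559.453, 231.292] pointing down, gripper open.
Joint ranges: [-169.43, 169.43], [-51.17, 129.36], [1.28, 143.12], [-76.62, 256.62], [0, 156.53], [-152.29, 152.29]. Speed limits (degrees/s): [136.94, 136.94, 159.86, 180, 180, 180].

## Interface

Orientations are given as [roll, pitch, yaw] about the fixed x, y, z axes, in that order (R = Rz(yaw) Ry(pitch) Rx(roll)).
In Python, from bench import telemetry, snapshot, camera_params, job gives the robot as it stands. The module is installed in compiled form; this text tells all that it offers.
- The arm moves only by the shell command python3 -m jog 'ROWS' [FORCE]. ROWS is JSON, a list that holds one entry, the list of rows, each a list of 7 numbers: the shift along the tool's x, y, z in units of 50 mm (1.0 is 50 mm), then the turn, a rotation vector about the tool's x, y, z in units of 2 pi rad (1.0 is 2 pi rad), then the opening, from 0 (shut) to 1 (fully open). In form: [[[dx, dy, dz, rx, ry, rz, claw], ...]]. A call has 1 to 12 rows; each row shifts and turns the commanded pose from where the row before left it, along the tool's axes as they then stand; what a row does not reach is not made up. A row lasts 1/8 s, in which the tool goes at most 62.5 mm and 10.7 degrees, less where a joint would pass 70% of its speed; a pose out of reach is approached as far as the arm can. A call with a number of a shift or a turn outside -1 to 1 is refused whole. A call with a gripper value outside its range is refused whole. The fingers move at their own pace and stop on an object; FORCE is the grip in N (left out, the last holds). Time passes only in rows, so rows that do not move let the fingers close. It gives the time, the measured TCP pose, the force and the opening at its end, in the units of the state.
- telemetry.sense(): the state, without advancing time (a new reading comes with each control period).
- snapshot(name): name is "scene" or "top" or "wrist"; returns (picture, depth): 480x640x3 uint8, red, green, blue; 480x640 float32, mm along the optical axis (not along the pixel's ray), 0 where there is no reading.
- camera_params(name): a dict with "K" (3x3 intrinsics, pixels), "D" ([k1, k2, p1, p2, k3] as OpenCV has them; the pictures are not rectified), "extrinsics" (4x4, takes a point from camera to world coordinates). Camera axes: x right, y down, z forward; pixel columns grow to the right and rows downward; lengths in mm; the calibration is good to about 2 mm. A picture is of the moment at which its call begins: read the wrist's pose just before it. camera_params takes no time and is no camera call; for the wrist camera it gives the pose at the moment of the call.
- job.hand_in(): hands the job in, once; it reports no verdict.
The state is a dict: "time": time; "joint_pos": joint angles; "qd": joint speeds; "joint_efforts": joint torques, N m; "tool_pos": TCP position; "tcp_rot": TCP orientation; "ft_force": force on the tool from outside, world axes, zero at the start; "wrist_torque": the same for the moment, N m; "finger_gap": finger opening in mm.
Only numpy, scipy, OpenCV 4.12 (cv2) and the standard library are available. Lean on these libraries where they do the work, as an engineer would, in place of code of your own. Each camera call takes 0.05 s, during which the arm holds its last target. There are 200 camera calls.

## Working session

There is one attempt and no reset: what is moved stays moved. The work goes in short steps, Python scripts to look and compute and a shell command to move; the robot and the scene stay as the last step left them, time stands still between calls to the robot, and variables do not carry over. Pictures are saved under pics/ and viewed, about 8 in all and at most 12, crops included, and the job is handed in when it is done.

```bash
mkdir -p pics
cat > h.py <<'E'
import numpy as np, cv2
from bench import telemetry, snapshot, camera_params
def grab(n,tag):
    p=camera_params(n); im,d=snapshot(n)
    cv2.imwrite(f'pics/{tag}.png',im[:,:,::-1]); np.savez(f'pics/{tag}.npz',d=d,K=p['K'],D=p['D'],E=p['extrinsics'],im=im)
def pts(tag,uv,win=1):
    z=np.load(f'pics/{tag}.npz'); out=[]
    for u,v in uv:
        w=z['d'][v-win:v+win+1,u-win:u+win+1]; d=np.median(w[w>0]) if (w>0).any() else np.nan
        x=cv2.undistortPoints(np.array([[[u,v]]],float),z['K'],z['D'])[0,0]
        out.append((z['E']@[x[0]*d,x[1]*d,d,1])[:3])
    return np.array(out)
def cloud(tag):
    z=np.load(f'pics/{tag}.npz'); vv,uu=np.mgrid[0:480,0:640]
    x=cv2.undistortPoints(np.stack([uu,vv],-1).reshape(-1,1,2).astype(float),z['K'],z['D'])[:,0]
    d=z['d'].reshape(-1,1); P=np.hstack([x*d,d,np.ones_like(d)])@z['E'].T
    return P[:,:3].reshape(480,640,3), z['d']>0, z['im']
E
python3 - <<'E'
from h import *
grab('top','top0'); grab('scene','sc0')
s=telemetry.sense(); print(s['tool_pos'],s['tcp_rot'],s['ft_force'],s['finger_gap'],s['time'])
E
```

```text
[216.62281692 558.99563841 230.34155969] [-1.79904389e+02 -7.65276433e-03  1.58812655e+02] [-0.23651223  0.23124981 -0.38357693] 85.2116141684958 0.1
```

View pics/top0.png

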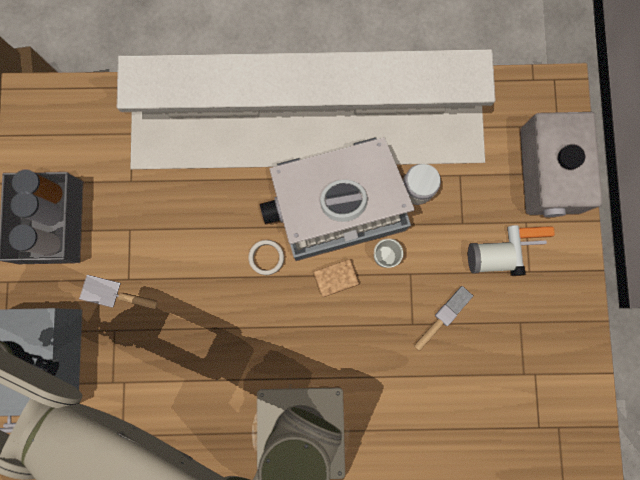

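View pics/sc0.png

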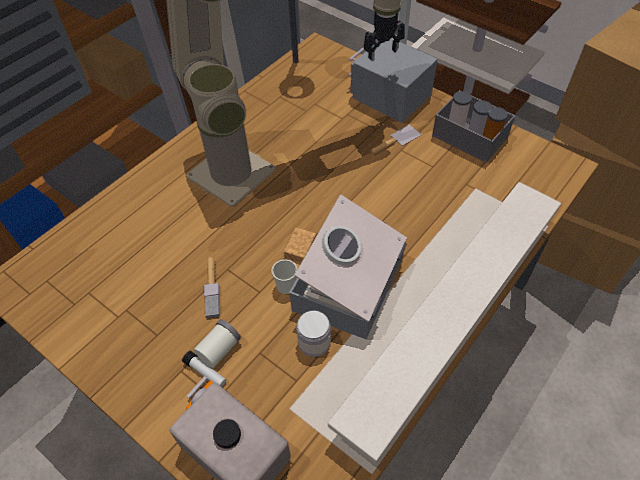

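The top view shows the cover with corners near (270,165), (383,140), (413,210) and (290,245), and the fastener at (344,199), its slot roughly along the box's y. In the scene view the cover stands ajar, with the cup and block at its free edge and the tin on the −y side.

```bash
python3 - <<'E'
from h import *
print(pts('top0',[(344,199),(280,180),(400,205),(266,240),(388,253),(335,277),(423,181),(310,80),(269,212),(300,150)]).round(0))
for tag,poly in (('top0',[(276,172),(380,147),(405,205),(292,235)]),('sc0',[(340,205),(398,240),(365,310),(305,275)])):
    P,ok,im=cloud(tag)
    m=np.zeros((480,640),np.uint8); cv2.fillPoly(m,[np.array(poly)],1)
    Q=P[(m>0)&ok]
    best=0;rng=np.random.default_rng(0)
    for _ in range(300):
        a=Q[rng.choice(len(Q),3,False)]; n=np.cross(a[1]-a[0],a[2]-a[0]); n/=np.linalg.norm(n)+1e-9
        k=abs((Q-a[0])@n)<2.5
        if k.sum()>best: best=k.sum(); I=Q[k]
    c=I.mean(0); n=np.linalg.svd(I-c)[2][2]; n*=np.sign(n[2])
    big=cv2.dilate(m,np.ones((41,41)))
    sel=(abs((P-c)@n)<3)&ok&(big>0)&(im.mean(2)>120)
    R=P[sel]; h=np.array([-n[0],-n[1],0]); # n tilts toward hinge? print
    print(tag,'n',n.round(4),'tilt',np.degrees(np.arccos(n[2])),'down dir yaw',np.degrees(np.arctan2(n[1],n[0])),best,len(Q))
    ex=np.array([n[0],n[1],0]);ex/=np.linalg.norm(ex);ey=np.cross([0,0,1],ex);es=np.cross(ey,n)
    U=np.c_[(R-c)@es,(R-c)@ey].astype(np.float32)
    lo,hi=np.percentile(U,[.5,99.5],axis=0); print('ext',lo,hi,hi-lo); 
    mid=c+es*(lo[0]+hi[0])/2+ey*(lo[1]+hi[1])/2
    r=cv2.minAreaRect(U); print('rect',r)
    print('center cover top',mid.round(1)); 
    h=c+es*hi[0]+ey*(lo[1]+hi[1])/2; f=c+es*lo[0]+ey*(lo[1]+hi[1])/2
    print('hinge edge',h.round(1),'free',f.round(1))
    # disc: points 10..22 above plane
    s=(((P-c)@n>9)&((P-c)@n<25))&ok&(m>0); D=P[s]; print('disc/collar mean',D.mean(0).round(1),len(D), (D-D.mean(0)).std(0))
E
python3 -c "
import cv2
a=cv2.imread('pics/top0.png')[130:270,250:430];cv2.imwrite('pics/c.png',cv2.resize(a,None,fx=4,fy=4,interpolation=cv2.INTER_CUBIC))"
```

```text
[[ 563. -117.  175.]
 [ 623.   38.  126.]
 [ 542. -246.  195.]
 [ 488.   82.   25.]
 [ 450. -236.    5.]
 [ 388.  -95.   32.]
 [ 619. -318.  103.]
 [ 882.  -40.  120.]
 [ 552.   69.   77.]
 [ 734.   -9.    2.]]
top0 n [0.4026 0.1061 0.9092] tilt 24.603665400700404 down dir yaw 14.75740365345927 3900 7269
ext [-116.55064911 -152.34507248] [113.77488335 144.08494293] [230.32553246 296.43001541]
rect ((-0.16497039794921875, -4.3144989013671875), (299.80877685546875, 236.80641174316406), 89.75721740722656)
center cover top [ 594.8 -105.9  155.2]
hinge edge [696.1 -79.2 107.2] free [ 493.6 -132.5  203.1]
disc/collar mean [ 558.7 -114.3  190.8] 1158 [28.93664012 27.75282743 13.19148532]
sc0 n [0.4086 0.1097 0.9061] tilt 25.028026297531127 down dir yaw 15.034063175954682 2624 5442
ext [-121.71101074 -136.11276245] [104.94075165 161.94117737] [226.65176239 298.05393982]
rect ((-8.245964050292969, 12.840576171875), (303.2518310546875, 228.80836486816406), 89.47599029541016)
center cover top [ 595.7 -107.6  154. ]
hinge edge [694.8 -80.9 106. ] free [ 496.5 -134.2  201.9]
disc/collar mean [ 563.9 -118.   187.8] 828 [28.44142728 30.28324067 13.42657269]
```

View pics/c.png

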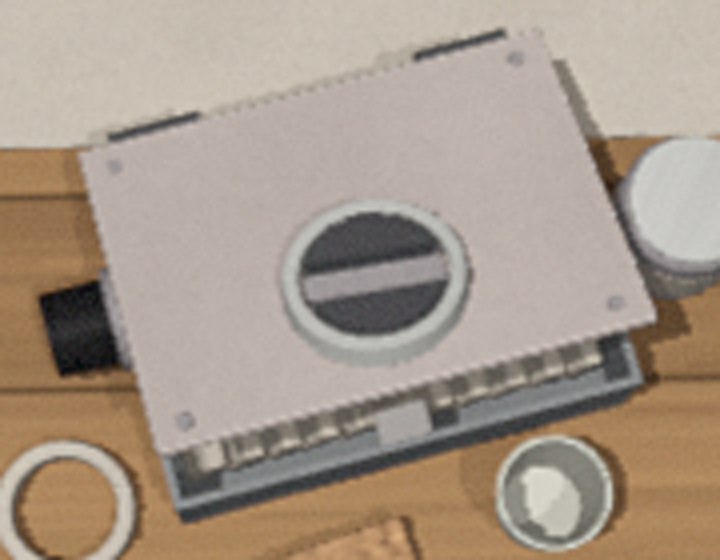

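Box yaw ≈ 14.9°, cover tilt ≈ 24.8° (0.43 rad, within the given range), and hinge axis at about (692,−81,100). That puts the press target at (491,−26) and the slot at (537.5,−122,112). I'll turn the tool to yaw ≈ 195, which leaves joint 6 room for the quarter turn, shut the fingers and travel over.

```bash
cat >> h.py <<'E'
from scipy.spatial.transform import Rotation as R
def go(t,yaw=None):
    s=telemetry.sense(); r=R.from_euler('xyz',s['tcp_rot'],degrees=True)
    print('t',round(s['time'],2),'pos',np.round(s['tool_pos'],1),'rot',np.round(s['tcp_rot'],1),'F',np.round(s['ft_force'],1),'T',np.round(s['wrist_torque'],2),'gap',round(s['finger_gap'],1),'q6',round(s['joint_pos'][5],1))
    if t is not None: print('tool units',np.round(r.inv().apply(np.array(t)-s['tool_pos'])/50,3))
E
python3 -m jog '[[[0,0,-0.15,0,0,-0.025,0],[0,0,-0.15,0,0,-0.025,0],[0,0,-0.15,0,0,-0.025,0],[0,0,-0.15,0,0,-0.025,0],[-0.18,-1,0,0,0,0,0],[-0.18,-1,0,0,0,0,0],[-0.18,-1,0,0,0,0,0],[-0.18,-1,0,0,0,0,0],[-0.18,-1,0,0,0,0,0],[-0.18,-1,0,0,0,0,0],[-0.18,-1,0,0,0,0,0],[-0.18,-1,0,0,0,0,0]]]'
python3 -c "from h import *;go([491,-26,215])"
```

```text
time: 1.6
tool_pos: [388.9, 189.6, 261.0]
tcp_rot: [180.0, -0.0, -165.2]
ft_force: [0.6, -0.7, 0.4]
finger_gap: -0.1
t 1.6 pos [388.9 189.6 261. ] rot [ 180.    -0.  -165.2] F [ 0.6 -0.7  0.4] T [ 0.05 -0.12  0.02] gap -0.1 q6 -85.6
tool units [-0.871 -4.69   0.92 ]
```

```bash
python3 -m jog '[[[-0.18,-0.94,0,0,0,0,0],[-0.18,-0.94,0,0,0,0,0],[-0.17,-0.94,0,0,0,0,0],[-0.17,-0.93,0,0,0,0,0],[-0.17,-0.93,0,0,0,0,0],[0,0,0.5,0,0,0,0],[0,0,0.4,0,0,0,0],[0,0,0,0,0,0,0]]]'
python3 -c "
from h import *;go([491,-26,215]);grab('wrist','w1');grab('top','top1')
import cv2
a=cv2.imread('pics/w1.png');b=cv2.imread('pics/top1.png')[100:300,220:460]
cv2.imwrite('pics/v1.png',cv2.hconcat([cv2.resize(a,(400,300)),cv2.resize(b,(360,300))]))"
```

```text
time: 2.6
tool_pos: [488.9, -23.3, 213.8]
tcp_rot: [179.9, -0.2, -165.2]
ft_force: [-0.3, -0.5, -0.4]
finger_gap: 0.0
t 2.6 pos [488.9 -23.3 213.8] rot [ 179.9   -0.2 -165.2] F [-0.3 -0.5 -0.4] T [-0.03  0.02 -0.04] gap 0.0 q6 -113.6
tool units [-0.027 -0.063 -0.025]
```

View pics/v1.png

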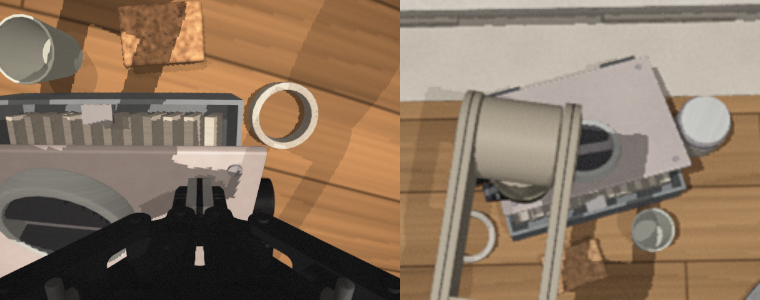

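The wrist view shows the closed fingertip (about (205,210)) over the bare corner of the cover. The top view agrees. Pressing down now.

```bash
python3 -m jog '[[[-0.03,-0.06,0.2,0,0,0,0],[0,0,0.2,0,0,0,0],[0,0,0.2,0,0,0,0],[0,0,0.2,0,0,0,0],[0,0,0.2,0,0,0,0],[0,0,0.2,0,0,0,0],[0,0,0.2,0,0,0,0],[0,0,0.2,0,0,0,0],[0,0,0.2,0,0,0,0]]]'
python3 -m jog '[[[0,0,0.1,0,0,0,0],[0,0,0.1,0,0,0,0],[0,0,0.05,0,0,0,0],[0,0,0,0,0,0,0]]]'
python3 -c "from h import *;go([491,-26,108])"
```

```text
time: 3.82
tool_pos: [492.8, -26.5, 125.6]
tcp_rot: [180.0, -0.0, -165.2]
ft_force: [-0.7, -0.2, 2.4]
finger_gap: 0.2
time: 4.32
tool_pos: [492.8, -26.4, 113.7]
tcp_rot: [180.0, 0.0, -165.2]
ft_force: [-0.4, 0.2, -0.4]
finger_gap: -0.5
t 4.33 pos [492.8 -26.4 113.7] rot [ 180.     0.  -165.2] F [-0.4  0.2 -0.4] T [-0.03  0.04  0.01] gap -0.5 q6 -113.8
tool units [0.033 0.017 0.114]
```

```bash
python3 -m jog '[[[0,0,0.06,0,0,0,0],[0,0,0.06,0,0,0,0],[0,0,0.02,0,0,0,0],[0,0,0,0,0,0,0]]]'
python3 -m jog '[[[0,0,0.03,0,0,0,0],[0,0,0,0,0,0,0]]]'
```

```text
time: 4.82
tool_pos: [493.0, -26.6, 107.9]
tcp_rot: [-180.0, 0.0, -165.2]
ft_force: [-6.3, -0.1, 11.2]
finger_gap: -0.1
time: 5.08
tool_pos: [493.1, -26.6, 107.8]
tcp_rot: [-180.0, 0.0, -165.2]
ft_force: [-11.7, 1.9, 24.7]
finger_gap: -0.1
```

The force rises to 25 N at z ≈ 108, so the cover is at its stop. Next I lift and back off past the slot to look at it with the wrist camera.

```bash
python3 -m jog '[[[0,0,-0.9,0,0,0,0],[0,0,-0.9,0,0,0,0],[-0.55,-0.52,0,0,0,0,0],[-0.55,-0.52,0,0,0,0,0],[-0.55,-0.52,0,0,0,0,0],[-0.55,-0.52,0,0,0,0,0],[0,0,0,0,0,0,0]]]'
python3 - <<'E'
from h import *
go([624,-99,200]); grab('wrist','w2'); grab('top','top2')
P,ok,im=cloud('w2')
E
```

```text
time: 5.95
tool_pos: [626.7, -100.1, 193.8]
tcp_rot: [180.0, -0.1, -165.3]
ft_force: [0.1, 0.1, -0.8]
finger_gap: 0.2
t 5.95 pos [ 626.7 -100.1  193.8] rot [ 1.800e+02 -1.000e-01 -1.653e+02] F [ 0.1  0.1 -0.8] T [ 0.01 -0.03 -0.03] gap 0.2 q6 -118.4
tool units [ 0.048  0.034 -0.125]
```

View pics/w2.png

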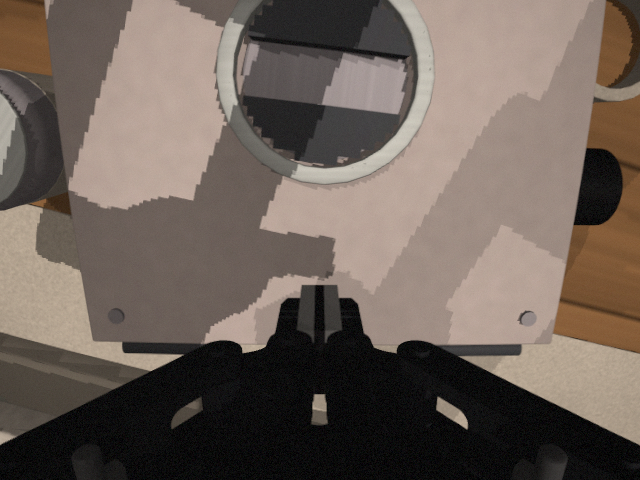

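The cover is flat. The slot runs from about (245,70) to (408,88) in the ring centred near (325,78), tilted a few degrees clockwise. Now I measure it metrically.

Run:
```python
from h import *
P,ok,im=cloud('w2')
print(pts('w2',[(250,38),(405,56),(248,97),(405,115),(290,65),(350,70),(300,20),(320,130),(130,100),(500,250)]).round(1))
def plane(uv,z0):
    z=np.load('pics/w2.npz');o=[]
    for p in uv:
        x=cv2.undistortPoints(np.array([[p]],float),z['K'],z['D'])[0,0]; r=z['E'][:3,:3]@[*x,1]; c=z['E'][:3,3]; o.append(c+r*(z0-c[2])/r[2])
    return np.array(o)
A=plane([(250,38),(405,56),(248,97),(405,115)],126)
for a,b in ((0,1),(2,3)): d=A[b]-A[a]; print('edge',A[a].round(1),A[b].round(1),'dir',np.degrees(np.arctan2(d[1],d[0])))
n=np.array([-(A[3]-A[2])[1],(A[3]-A[2])[0],0]);n/=np.linalg.norm(n);print('width',(A[0]-A[2])@n,(A[1]-A[2])@n)
# collar circle: outer edge points z126
s=ok&(abs(P[...,2]-126)<3)&(im.min(2)>150); Q=P[s][:,:2]; c=np.median(Q,0)
from scipy.optimize import least_squares
r=least_squares(lambda p:np.hypot(*(Q-p[:2]).T)-p[2],[537,-122,50],loss='soft_l1'); print('collar',r.x,len(Q))
# cover edge direction from plate extents
s=ok&(abs(P[...,2]-108)<4); G=P[s]; print('plate z',np.median(G[:,2]))
# plate tilt
k=ok&(abs(P[...,2]-108)<12)&(P[...,0]>560); a=np.c_[P[k][:,:2],np.ones(k.sum())]; print('tilt coef',np.linalg.lstsq(a,P[k][:,2],rcond=None)[0])
o=plane([(217,78),(433,78),(325,184)],126); print(o.round(1))
e=plane([(93,341),(553,344)],108); d=e[1]-e[0]; print('hinge edge',e.round(1),np.degrees(np.arctan2(d[1],d[0])),np.linalg.norm(d))
```

```text
[[ 530.7 -160.4  120. ]
 [ 520.1  -84.6  124.5]
 [ 558.5 -154.3  125.2]
 [ 546.3  -74.4  115.4]
 [ 537.4 -139.   111.8]
 [ 531.8 -108.3  111.6]
 [ 517.7 -138.   125.8]
 [ 565.  -115.7  125.5]
 [ 575.5 -220.   107.8]
 [ 604.8    6.3  107.8]]
edge [ 531.5 -159.3  126. ] [520.4 -84.8 126. ] dir 98.51565952091504
edge [ 558.5 -154.2  126. ] [547.  -76.5 126. ] dir 98.43670141541224
width 27.452619287799738 27.556326646065894
collar [ 538.93945242 -119.87968642   49.35692188] 5316
plate z 107.93094395324411
tilt coef [7.84357906e-04 2.80160602e-03 1.07602761e+02]
[[ 553.5 -171.   126. ]
 [ 526.4  -68.4  126. ]
 [ 590.8 -106.2  126. ]]
hinge edge [[ 730.  -224.8  108. ]
 [ 656.1   65.6  108. ]] 104.27756782875794 299.6658867653084
```

The slot centre is at (538.8,−119.6), with three estimates within 1 mm and a measured width of 27.5 mm. It stands at 98.5° (cam ≈ 6°). The plate is flat at z = 107.9, so the cover is shut.

```bash
python3 -m jog '[[[0.6,-0.02,0,0,0,0,0],[0.6,-0.02,0,0,0,0,0],[0.6,-0.02,0,0,0,0,0],[0,0,0.5,0,0,0.0172,0],[0,0,0,0,0,0,0],[0,0,0,0,0,0,0]]]'
python3 -c "from h import *;go([538.8,-119.6,140])"
```

```text
time: 6.8
tool_pos: [539.6, -124.4, 171.2]
tcp_rot: [-180.0, 0.0, -171.2]
ft_force: [0.8, -0.4, 0.5]
finger_gap: 0.3
t 6.8 pos [ 539.6 -124.4  171.2] rot [-180.     0.  -171.2] F [ 0.8 -0.4  0.5] T [-0.01 -0.03 -0.  ] gap 0.3 q6 -117.1
tool units [0.001 0.097 0.623]
```

```bash
python3 -m jog '[[[0,0.097,0.62,0,0,0,0],[0,0,0,0,0,0,0],[0,0,0.2,0,0,0,0],[0,0,0.1,0,0,0,0],[0,0,0,0,0,0,0]]]'
python3 -c "from h import *;go([538.8,-119.6,115])"
```

```text
time: 7.42
tool_pos: [538.7, -120.1, 124.3]
tcp_rot: [180.0, -0.0, -171.4]
ft_force: [0.7, -0.1, 0.0]
finger_gap: 0.3
t 7.42 pos [ 538.7 -120.1  124.3] rot [ 180.    -0.  -171.4] F [ 0.7 -0.1  0. ] T [0.   0.01 0.03] gap 0.3 q6 -116.5
tool units [-0.003  0.009  0.185]
```

Entering the slot freely. I'll go a little deeper, then begin the turn.

```bash
python3 -m jog '[[[0,0.009,0.1,0,0,0,0],[0,0,0.08,0,0,0,0],[0,0,0,0,0,0,0]]]'
python3 -m jog '[[[0,0,0,0,0,0.02,0],[0,0,0,0,0,0.02,0],[0,0,0,0,0,0.02,0],[0,0,0,0,0,0.02,0],[0,0,0,0,0,0,0]]]'
python3 -c "from h import *;go([538.8,-119.6,115])"
```

```text
time: 7.8
tool_pos: [538.4, -119.5, 114.8]
tcp_rot: [180.0, -0.0, -171.4]
ft_force: [-0.5, 0.4, 0.2]
finger_gap: 0.0
time: 8.43
tool_pos: [538.8, -119.6, 115.4]
tcp_rot: [-180.0, 0.0, 159.9]
ft_force: [0.5, -0.1, -0.2]
finger_gap: 0.1
t 8.43 pos [ 538.8 -119.6  115.4] rot [-180.     0.   159.9] F [ 0.5 -0.1 -0.2] T [ 0.   -0.03  0.04] gap 0.1 q6 -87.7
tool units [-0.001  0.     0.008]
```

```bash
python3 -m jog '[[[0,0,0,0,0,0.02,0],[0,0,0,0,0,0.02,0],[0,0,0,0,0,0.02,0],[0,0,0,0,0,0.02,0],[0,0,0,0,0,0.02,0],[0,0,0,0,0,0.02,0],[0,0,0,0,0,0.02,0],[0,0,0,0,0,0.02,0],[0,0,0,0,0,0,0]]]'
python3 -c "from h import *;go([538.8,-119.6,115])"
python3 -m jog '[[[0,0,0,0,0,0.01,0],[0,0,0,0,0,0.01,0],[0,0,0,0,0,0,0]]]'
python3 -c "from h import *;go([538.8,-119.6,115])"
```

```text
time: 9.55
tool_pos: [538.7, -119.6, 115.4]
tcp_rot: [180.0, 0.0, 102.4]
ft_force: [-0.4, -0.3, 0.4]
finger_gap: 0.1
t 9.55 pos [ 538.7 -119.6  115.4] rot [180.    0.  102.4] F [-0.4 -0.3  0.4] T [-0.01 -0.05 -0.04] gap 0.1 q6 -30.2
tool units [-0.001  0.001  0.007]
time: 9.93
tool_pos: [538.7, -119.6, 115.3]
tcp_rot: [180.0, 0.0, 95.3]
ft_force: [0.0, 0.5, -0.7]
finger_gap: 0.1
t 9.93 pos [ 538.7 -119.6  115.3] rot [180.    0.   95.3] F [ 0.   0.5 -0.7] T [ 0.02 -0.05 -0.08] gap 0.1 q6 -23.1
tool units [-0.001  0.001  0.007]
```

```bash
for i in 1; do python3 -m jog '[[[0,0,0,0,0,0.01,0],[0,0,0,0,0,0,0]]]'; python3 -c "from h import *;go(None)"; python3 -m jog '[[[0,0,0,0,0,0.01,0],[0,0,0,0,0,0,0]]]'; python3 -c "from h import *;go(None)"; done
```

```text
time: 10.18
tool_pos: [538.7, -119.6, 115.3]
tcp_rot: [180.0, -0.0, 91.6]
ft_force: [-0.4, -0.0, -0.0]
finger_gap: 0.1
t 10.18 pos [ 538.7 -119.6  115.3] rot [180.   -0.   91.6] F [-0.4 -0.  -0. ] T [ 0.06 -0.   -0.04] gap 0.1 q6 -19.5
time: 10.42
tool_pos: [538.6, -119.5, 115.3]
tcp_rot: [-180.0, -0.0, 88.0]
ft_force: [-1.1, -0.0, -0.2]
finger_gap: 0.2
t 10.43 pos [ 538.6 -119.5  115.3] rot [-180.   -0.   88.] F [-1.1 -0.  -0.2] T [ 0.06  0.05 -0.04] gap 0.2 q6 -15.9
```

The stop hasn't been felt yet, so I'll look from the wrist camera.

```bash
python3 -c "
from h import *
grab('wrist','w3');a=cv2.imread('pics/w3.png')[120:420,120:520];cv2.imwrite('pics/v3.png',cv2.resize(a,None,fx=2,fy=2))"
```

```text
(no output)
```

View pics/v3.png

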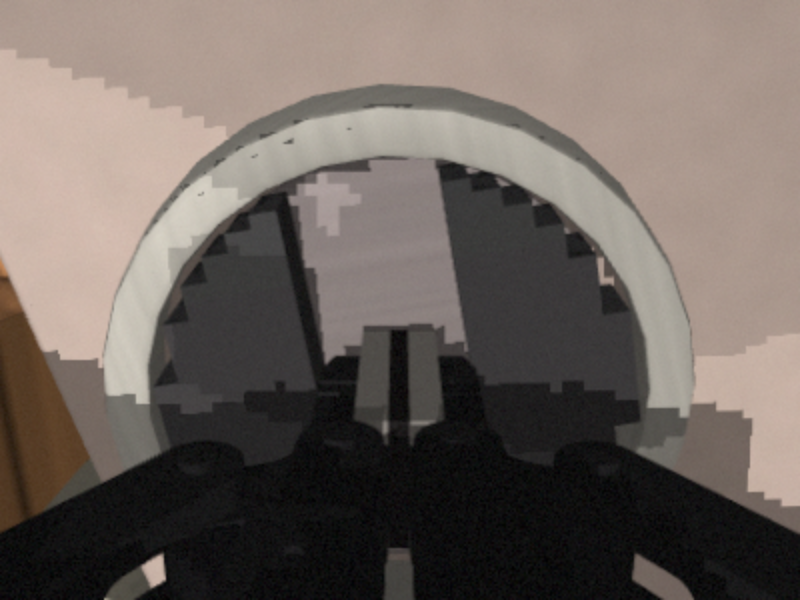

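The view shows the slot still at about 98°, running from (365,160) to (390,350) in the crop. The shut tip is narrower than the slot all round and spun freely in it, so the fastener has not moved. I'll turn back to alignment and spread the fingers to about 42 mm along the slot so that both tips bear on its walls.

```bash
python3 -m jog '[[[0,0,0,0,0,-0.028,0],[0,0,0,0,0,-0.028,0],[0,0,0,0,0,-0.028,0],[0,0,0,0,0,-0.028,0],[0,0,0,0,0,-0.028,0],[0,0,0,0,0,-0.028,0],[0,0,0,0,0,-0.028,0],[0,0,0,0,0,-0.028,0],[0,0,0,0,0,-0.028,0],[0,0,0,0,0,-0.027,0],[0,0,0,0,0,0,0]]]'
python3 -m jog '[[[0,0,0,0,0,0,0.5],[0,0,0,0,0,0,0.5],[0,0,0,0,0,0,0.5],[0,0,0,0,0,0,0.5],[0,0,0,0,0,0,0.5]]]'
python3 -c "
from h import *
go([538.8,-119.6,115]);grab('wrist','w4');a=cv2.imread('pics/w4.png')[120:420,120:520];cv2.imwrite('pics/v4.png',cv2.resize(a,None,fx=2,fy=2))"
```

```text
time: 11.85
tool_pos: [538.8, -119.6, 115.4]
tcp_rot: [-180.0, 0.0, -171.7]
ft_force: [0.1, -0.2, 0.1]
finger_gap: 0.2
time: 12.48
tool_pos: [538.7, -119.6, 115.3]
tcp_rot: [-180.0, 0.0, -171.8]
ft_force: [0.6, -0.2, 0.7]
finger_gap: 42.7
t 12.47 pos [ 538.7 -119.6  115.3] rot [-180.     0.  -171.8] F [ 0.6 -0.2  0.7] T [0.04 0.06 0.01] gap 42.7 q6 -116.1
tool units [-0.002 -0.001  0.006]
```

View pics/v4.png

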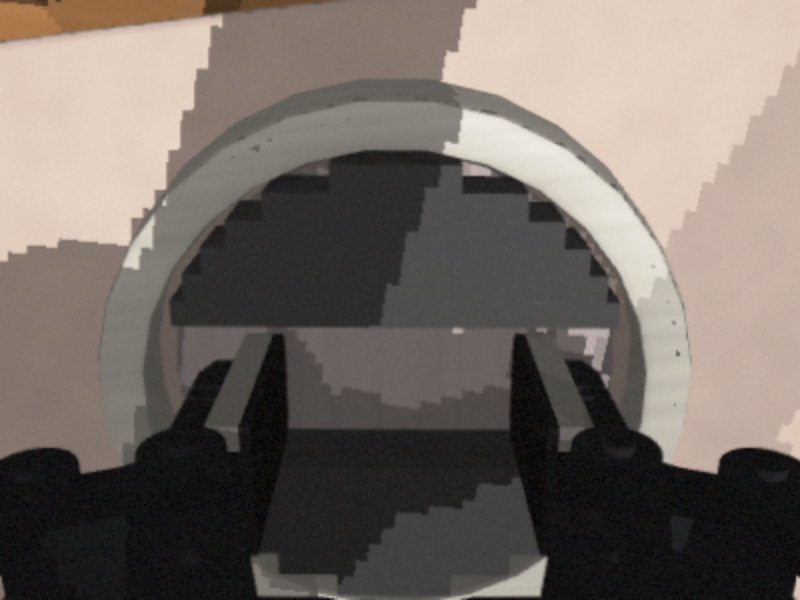

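The two tips stand in the slot, aligned with it (at (255,340) and (545,340)) and clear of the collar. I'll lower 4 mm to make up for the pads' set-back, then turn.

```bash
python3 -m jog '[[[0,0,0.08,0,0,0,0.5],[0,0,0,0,0,0,0.5]]]'; python3 -m jog '[[[0,0,0,0,0,0.015,0.5],[0,0,0,0,0,0.015,0.5],[0,0,0,0,0,0.015,0.5],[0,0,0,0,0,0.015,0.5],[0,0,0,0,0,0,0.5]]]'
python3 -c "
from h import *
go([538.8,-119.6,115]);grab('wrist','w5');a=cv2.imread('pics/w5.png')[120:420,120:520];cv2.imwrite('pics/v5.png',a)"
```

```text
time: 12.78
tool_pos: [538.3, -119.4, 110.7]
tcp_rot: [180.0, -0.0, -171.7]
ft_force: [0.2, -0.5, -0.1]
finger_gap: 42.5
time: 13.4
tool_pos: [538.6, -119.5, 111.2]
tcp_rot: [180.0, -0.0, 166.7]
ft_force: [-0.6, -0.0, -0.1]
finger_gap: 42.7
t 13.4 pos [ 538.6 -119.5  111.2] rot [180.   -0.  166.7] F [-0.6 -0.  -0.1] T [-0.03  0.04  0.02] gap 42.7 q6 -94.5
tool units [-0.003 -0.001 -0.076]
```

View pics/v5.png

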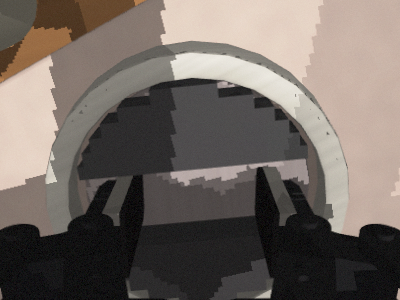

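The slot now turns with the tips, lagging about 6°. I continue.

```bash
python3 -m jog '[[[0,0,0,0,0,0.02,0.5],[0,0,0,0,0,0.02,0.5],[0,0,0,0,0,0.02,0.5],[0,0,0,0,0,0.02,0.5],[0,0,0,0,0,0.02,0.5],[0,0,0,0,0,0.02,0.5],[0,0,0,0,0,0.02,0.5],[0,0,0,0,0,0.02,0.5],[0,0,0,0,0,0.02,0.5],[0,0,0,0,0,0,0.5]]]'
python3 -c "from h import *;go(None)"
for i in 1; do python3 -m jog '[[[0,0,0,0,0,0.008,0.5],[0,0,0,0,0,0,0.5]]]' >/dev/null; python3 -c "from h import *;go(None)"; python3 -m jog '[[[0,0,0,0,0,0.006,0.5],[0,0,0,0,0,0,0.5]]]'>/dev/null; python3 -c "from h import *;go(None)"; done
```

```text
time: 14.7
tool_pos: [538.9, -119.9, 111.4]
tcp_rot: [180.0, 0.0, 102.0]
ft_force: [1.3, -1.5, -1.1]
finger_gap: 42.6
t 14.7 pos [ 538.9 -119.9  111.4] rot [180.   0. 102.] F [ 1.3 -1.5 -1.1] T [-0.23 -0.3   0.08] gap 42.6 q6 -29.8
t 14.95 pos [ 538.9 -119.9  111.4] rot [180.    0.   99.2] F [ 2.5 -2.7 -1.4] T [-0.59 -0.37  0.08] gap 42.9 q6 -27.0
t 15.2 pos [ 538.9 -120.2  111.5] rot [1.8e+02 1.0e-01 9.7e+01] F [ 1.7 -5.2 -2.2] T [-0.76 -0.42  0.41] gap 42.9 q6 -24.9
```

The moment jumps to 0.41 N m, which is the stop. One more small nudge, then a look.

```bash
python3 -m jog '[[[0,0,0,0,0,0.004,0.5],[0,0,0,0,0,0,0.5]]]'>/dev/null; python3 -c "from h import *;go(None)"
python3 -m jog '[[[0,0,0,0,0,-0.015,0.5],[0,0,0,0,0,0,0.5],[0,0,-0.5,0,0,0,0.5],[0,0,-0.8,0,0,0,0.5],[0,0,-0.8,0,0,0,0.5],[0,0,0,0,0,0,0.5]]]'
python3 -m jog '[[[-1,-0.2,-0.3,0,0,0,0.5],[-1,-0.2,-0.3,0,0,0,0.5],[0,0,0,0,0,0,0.5]]]'
python3 -c "
from h import *
go(None);grab('wrist','w6')"
```

```text
t 15.45 pos [ 539.  -120.2  111.5] rot [1.80e+02 1.00e-01 9.57e+01] F [ 2.  -4.2 -2.3] T [-0.85 -0.43  1.4 ] gap 42.7 q6 -23.5
time: 16.2
tool_pos: [540.8, -120.0, 220.8]
tcp_rot: [179.6, 0.2, 100.8]
ft_force: [0.6, -1.0, 0.1]
finger_gap: 42.5
time: 16.58
tool_pos: [537.5, -224.6, 246.6]
tcp_rot: [180.0, 0.1, 100.6]
ft_force: [-0.3, -0.9, -1.1]
finger_gap: 43.0
t 16.57 pos [ 537.5 -224.6  246.6] rot [1.800e+02 1.000e-01 1.006e+02] F [-0.3 -0.9 -1.1] T [-0.    0.01  0.04] gap 43.0 q6 -38.2
```

View pics/w6.png

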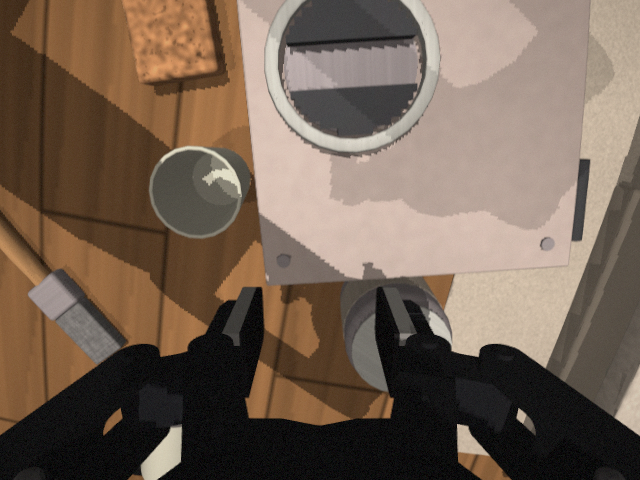

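The slot edges ((289,45)–(417,38)) are parallel to the cover's −y edge ((268,283)–(568,265)), so the slot lies along box x. Cup, block and tin appear undisturbed, and the hand is clear. Final numeric check and hand-in.

Run:
```python
from h import *
from bench import job
z=np.load('pics/w6.npz')
def pl(uv,z0):
    o=[]
    for p in uv:
        x=cv2.undistortPoints(np.array([[p]],float),z['K'],z['D'])[0,0]; r=z['E'][:3,:3]@[*x,1]; c=z['E'][:3,3]; o.append(c+r*(z0-c[2])/r[2])
    d=o[1]-o[0]; return np.degrees(np.arctan2(d[1],d[0]))
print('slot',pl([(289,45),(417,38)],126),pl([(291,91),(417,84)],126),'edge',pl([(268,283),(568,265)],108))
print(pts('w6',[(300,240),(520,230),(560,30)]).round(1))
print(telemetry.sense()['ft_force'].round(1) if hasattr(telemetry.sense()['ft_force'],'round') else '')
job.hand_in()
```

```text
slot 13.806377929173298 13.827105589863645 edge 13.961979270128753
[[ 527.4 -241.9  107.9]
 [ 683.2 -205.1  108.6]
 [ 669.6  -69.6  108.1]]
[ 0.4  0.6 -0.5]
the job is handed in; nothing more can be done
```

The cover is shut and the fastener is turned to its stop. The job was handed in at about 16.6 s of the 48 s, with the hand clear above the bench; hand-in gives no verdict.

- **Cover:** I pressed it down with the closed fingertip until the force reached about 25 N at z ≈ 108 mm. After locking, its face measured 107.9 to 108.6 mm at three points, so it is flat.
- **Fastener, first attempt:** It failed. The closed fingertip spun freely in the slot and the fastener did not move, as a wrist picture showed.
- **Fastener, second attempt:** I realigned with the slot, opened the fingers to about 42 mm so both tips bore on its walls, and turned clockwise. The moment rose to 1.4 N m at the stop. The slot now lies at 13.8° against 14.0° for the cover's side edge, so it is locked to within about 0.2°.
- **Bystanders:** The cup, block, tin and brush looked untouched in the last wrist picture, and no move came near any of the loose things. I did not re-measure any of them, and the tape roll, spray gun and scraper were not looked at again at the end.

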